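# Slide the second slotted weight onto the check-weight carrier

## Task

Slide the large loose slotted weight sideways onto the stem of the weight carrier, under the knob, so that its slot faces the opposite way to the slot of the weight already there. The stem stands some millimetres off the middle of the foot, so feel for it: press the closed end of the slot home against the stem with a light steady push of about 10 N for a moment, never pushing the stem with more than 18 N or the carrier any way with more than 25 N. Leave the weight lying flat on the lower one, centred on the stem and let go, and do not disturb the small weight or the other loose things.

Things in the scene. Friction and masses are not known exactly. Their poses are not given: they have to be found in the camera images.
- carrier: Weight carrier fixed on the counter: round grey foot (diameter 110, 8 mm high), upright rigid steel stem (diameter 8), knob on top (diameter 18, 50 to 60 mm above the counter). A dark steel slotted weight like the large loose one (60 x 16 mm) is fixed on the stem, 8 to 24 mm above the counter; its slot opens along the carrier's -x. Origin: centre of the foot's underside.
- seat (a point): Point 24 mm above the foot's centre, at the height of the lower weight's top; axes as the carrier's. The second weight's underside ends here, its slot opening along +x (it travels along +x). The gap up to the knob is 26 mm. The stem with its lower weight is set off this centre by an unknown amount that differs each time: up to 10 mm along x and up to 6 mm along y.
- weight: The large loose slotted weight: plain dark steel disc, diameter 60, 16 mm thick, about 0.28 kg, flat on the counter. Origin: centre of its underside, z up. A 10 mm wide slot runs from its centre to the rim along its +x; closed end half round, radius 5 about the centre; from 10 mm out the mouth flares to 26 mm at the rim. Two gripping flats, 52 mm apart, 30 mm long, at its +y and -y sides.
- weight_mouth (a point): Middle of the slot's mouth at the rim of the large loose weight: 30 mm from its centre along its +x axis, 8 mm above its underside.
- small_weight: A smaller loose slotted weight of the same form, diameter 42, 10 mm thick: a bystander, leave it alone. Origin: centre of its underside.
- petri_dish: Bystander: round petri dish, diameter 90, 14 mm high. Origin: centre of its underside.
- specimen_cup: Bystander: white specimen cup with lid, diameter 63, 69 mm high. Origin: centre of its underside.
- oil_bottle: Bystander: small brown bottle with a black cap, diameter 28, 59 mm high. Origin: centre of its underside.
- slides_pack: Bystander: small white box 32 x 82 x 27 mm (x, y, z). Origin: centre of its underside.
Things that resemble listed ones, but are neither listed nor needed, are in the scene too. Leave any green look-alike of the weight alone. What is shaped like the carrier but red is not meant.

How it is judged:
By the outcome, as a careful person would: the job done as asked, in the order asked, and still so for the second after the job is handed in, with the robot touching nothing.
It also fails if it takes over 72 s, if anything falls off the work surface, if the arm or the gripper's body presses on something with over 40 N, if the wrist force passes 120 N, or if a joint passes its speed limit or range.

## Robot

A 6-joint arm with a two-finger parallel gripper is mounted at the origin on a cart in front of the work surface, level with it; the furniture and walls round the work are solid. World frame = base frame: x ahead of the robot, y to its left, z up, the work surface at z = 0. Lengths are in m, angles in rad, forces in N, time in s.
With the tool pointing down it reaches from about 0.3 to 0.775 m from the base axis. Payload 14.6 kg.
Tool frame: the origin (TCP) lies midway between the tips of the shut fingers; the grasp point (between the pads) lies 19 mm behind it; z points along the fingers, y is the line along which they close (so a half turn about z gives the same grasp; the last joint's range is limited). The gripper opens to 85 mm and grips with 20 to 120 N. Pads are 22 mm wide; open, the fingers measure 114 mm over their backs; the gripper's body (76 mm by 85 mm) begins 54 mm behind the grasp point. The pads swing forward as they close: fully open they stand 13 mm farther back than shut.
Start: joints at [-1.375, 0.3, 1.521, -0, 1.321, -0.067], TCP at [0.143, -0.531, 0.231] pointing down, gripper open.
Joint ranges: [-3.03, 3.03], [-0.79, 2.21], [0.23, 2.52], [-1.04, 4.18], [0, 3.07], [-2.55, 2.55]. Speed limits (rad/s): [2.22, 2.22, 2.57, 3.14, 3.14, 3.14].

## Interface

Orientations are given as a unit quaternion [w, x, y, z].
In Python, from rig import ctrl, grab_frame, camera_info, cut_out, place_of gives the robot as it stands.
- The arm moves only by the tool step_arm, never from a script. Its argument "series" is a list of rows, each a list of 7 numbers: the opening, from 0 (shut) to 1 (fully open), then the shift along the tool's x, y, z in a scale on which 1.0 is 75 cm, then the turn, a rotation vector about the tool's x, y, z in a scale on which 1.0 is pi rad. In form: [[claw, dx, dy, dz, ax, ay, az], ...]. A call has 1 to 8 rows; each row is the pose to reach, as a shift and turn from the pose commanded when the call began, along the tool's axes at that moment; what a row does not reach only later rows make up. A row lasts 1/8 s, in which the tool goes at most 62.5 mm and 10.7 degrees, less where a joint would pass 70% of its speed; a pose out of reach is approached as far as the arm can. A call with a gripper value outside its range is refused whole. The fingers move at their own pace and stop on an object; "force" is the grip in N (left out, the last holds). Time passes only in rows, so rows that repeat a pose let the fingers close. It gives the time, the measured TCP pose, the force, the opening and the grip force at its end, in the units of the state.
- ctrl.read_state(): the state, without advancing time (a new reading comes with each control period).
- grab_frame(name): name is "scene" or "top" or "wrist"; returns (picture, depth): 480x640x3 uint8, blue, green, red; 480x640 float32, m along the optical axis (not along the pixel's ray), 0 where there is no reading.
- camera_info(name): a dict with "fx", "fy", "cx", "cy" (pixels), "cam_to_world" (4x4, takes a point from camera to world coordinates). Camera axes: x right, y up, looking along -z (the intrinsics and any distortion apply to the point x, -y, -z); pixel columns grow to the right and rows downward; lengths in m; the calibration is good to about 2 mm. The wrist camera is an equidistant fisheye: a pixel r from the principal point sees the ray r / f radians off the axis. A picture is of the moment at which its call begins: read the wrist's pose just before it. camera_info takes no time and is no camera call; for the wrist camera it gives the pose at the moment of the call.
- ctrl.finish_job(): hands the job in; it is judged then, once.
Trained networks look in the newest picture that a camera, given by its name, has taken for a name from the list of things; names that differ only in an ending like _2 or _b are one class to them, and where a whole thing is asked for, a point or a joint stands for the part that bears it (a point fixed in the world has none). Each returns a list of dicts, best first, with "conf" (0 to 1); they miss things now and then, are a little off and sometimes report something else, mostly with a low value. They report only what shows in the picture. A call takes as long as a camera call. They do not tell look-alikes from the thing itself.
- cut_out(camera, name): "pixels" (480x640 bool, what is visible of it).
- place_of(camera, name): "xyz" ([x, y, z] in m, in the coordinates of the camera as it stood for that picture, good to about 4 mm: a listed point, or the origin of a listed thing).
The state is a dict: "t": time; "joint_positions": joint angles; "joint_velocities": joint speeds; "tau": joint torques, N m; "ee_pos": TCP position; "tool_rot": TCP orientation; "contact_force": force on the tool from outside, world axes, zero at the start; "moment": the same for the moment, N m; "gripper_width": finger opening in m; "gripper_force": force on a finger pad.
Only numpy, scipy, OpenCV 4.12 (cv2) and the standard library are available. Lean on these libraries where they do the work, as an engineer would, in place of code of your own. Each camera call takes 0.05 s, during which the arm holds its last target. There are 200 camera calls.

## Working session

There is one attempt and no reset: what is moved stays moved. The work goes in short steps, Python scripts to look and compute and a tool call to move; the robot and the scene stay as the last step left them, time stands still between calls to the robot, and variables do not carry over. Pictures are saved under pics/ and viewed, at most 10 in all, crops included, and the job is handed in when it is done.

Besides the shell and the picture viewer there is one more tool, called after "Call:" as a command line: name --pt "numbers of a row" for each row, then --argument value for the rest. step_arm: Moves the arm, as the interface text tells. Its arguments: {"type":"object","properties":{"series":{"type":"array"},"force":{"type":"number"}},"required":["series"]}

```bash
mkdir -p pics; ls; cat > h.py <<'E'
import numpy as np, cv2
from rig import ctrl, grab_frame, camera_info, cut_out, place_of
def w(cam,p):
    T=np.array(camera_info(cam)["cam_to_world"]); return (T@np.r_[p,1])[:3]
def px2w(cam,u,v,d):
    i=camera_info(cam); 
    return w(cam,[(u-i["cx"])/i["fx"]*d,-(v-i["cy"])/i["fy"]*d,-d])
def w2px(cam,P):
    i=camera_info(cam);c=np.linalg.inv(np.array(i["cam_to_world"]))@np.r_[P,1]
    return i["cx"]+i["fx"]*c[0]/-c[2], i["cy"]-i["fy"]*c[1]/-c[2]
E
python3 - <<'E'
from h import *
for c in ["top","scene"]:
    p,d=grab_frame(c); cv2.imwrite(f"pics/{c}0.png",p); np.save(f"{c}0.npy",d)
    i=camera_info(c); print(c,{k:np.round(v,3).tolist() for k,v in i.items() if k!="name"})
    for n in ["carrier","weight","weight_mouth","small_weight","petri_dish","specimen_cup","oil_bottle","slides_pack"]:
        for r in place_of(c,n)[:3]:
            P=w(c,r["xyz"]); print(n,round(r["conf"],2),P.round(3),np.round(w2px(c,P)))
print(ctrl.read_state())
E
```

```text
pics
top {'fx': 556.821, 'fy': 556.821, 'cx': 316.382, 'cy': 237.965, 'cam_to_world': [[-0.03, 0.999, -0.045, 0.464], [-0.999, -0.029, 0.028, 0.077], [0.027, 0.046, 0.999, 1.22], [0.0, 0.0, 0.0, 1.0]]}
carrier 0.7 [ 0.56   0.141 -0.004] [271. 220.]
carrier 0.64 [ 0.531 -0.014 -0.001] [342. 232.]
weight 0.75 [0.461 0.419 0.001] [144. 269.]
weight 0.71 [ 0.433  0.315 -0.001] [192. 281.]
weight_mouth 0.74 [0.484 0.437 0.012] [134. 259.]
weight_mouth 0.73 [0.457 0.336 0.009] [181. 270.]
small_weight 0.64 [ 0.456 -0.12  -0.   ] [391. 264.]
petri_dish 0.86 [0.385 0.072 0.001] [305. 299.]
specimen_cup 0.75 [ 0.592 -0.212  0.001] [430. 201.]
specimen_cup 0.4 [ 0.452 -0.12  -0.001] [391. 266.]
oil_bottle 0.63 [ 0.641  0.271 -0.003] [211. 185.]
slides_pack 0.59 [ 0.391 -0.306  0.   ] [476. 291.]
scene {'fx': 544.642, 'fy': 544.642, 'cx': 329.654, 'cy': 244.472, 'cam_to_world': [[0.976, 0.111, -0.186, 0.265], [-0.215, 0.401, -0.89, -1.105], [-0.024, 0.909, 0.415, 0.595], [0.0, 0.0, 0.0, 1.0]]}
carrier 0.96 [ 0.562  0.143 -0.002] [344. 248.]
carrier 0.68 [ 0.529 -0.014  0.001] [346. 276.]
weight
[... 375 characters left out ...]
[-1.37457430e+00,  2.99898115e-01,  1.52097691e+00, -1.75013451e-06,
        1.32068112e+00, -6.65899816e-02]), 'joint_velocities': array([-4.69212456e-05, -8.03607972e-04, -1.19024421e-03, -8.04168660e-04,
        1.61685394e-04,  8.27131981e-04]), 'tau': array([-2.66890187e-03, -5.43360543e+01, -3.61981452e+01, -2.09109958e-04,
        5.85805537e-04, -2.18972650e-05]), 'ee_pos': array([ 0.14289125, -0.53111822,  0.2312914 ]), 'tool_rot': array([1.82719289e-05, 9.91378619e-01, 1.31028371e-01, 3.36348460e-07]), 'contact_force': array([ 0.80308832,  0.83109283, -0.89007216]), 'moment': array([ 0.01723718,  0.01940711, -0.00787387]), 'gripper_force': 0.0, 'gripper_width': 0.08531381122365353}
```

```bash
python3 - <<'E'
import cv2,numpy as np
p=cv2.imread("pics/top0.png")
a=cv2.resize(p[150:330,90:490],(800,360),interpolation=cv2.INTER_CUBIC)
b=cv2.resize(p[190:250,240:370],None,fx=4,fy=4,interpolation=cv2.INTER_CUBIC)[:240,:400*1]
b=cv2.resize(p[190:250,240:310],(280,240),interpolation=cv2.INTER_CUBIC);c=cv2.resize(p[240:300,115:215],(400,240),interpolation=cv2.INTER_CUBIC)
r=np.zeros((600,800,3),np.uint8);r[:360]=a;r[360:,:280]=b;r[360:,300:700]=c
cv2.imwrite("pics/v1.png",r)
E
```

```text
(no output)
```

View pics/v1.png

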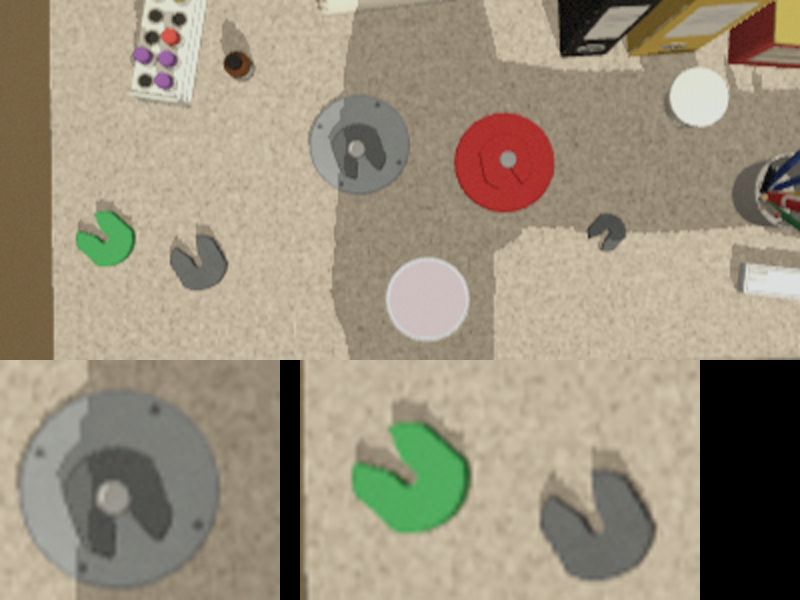

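View pics/scene0.png

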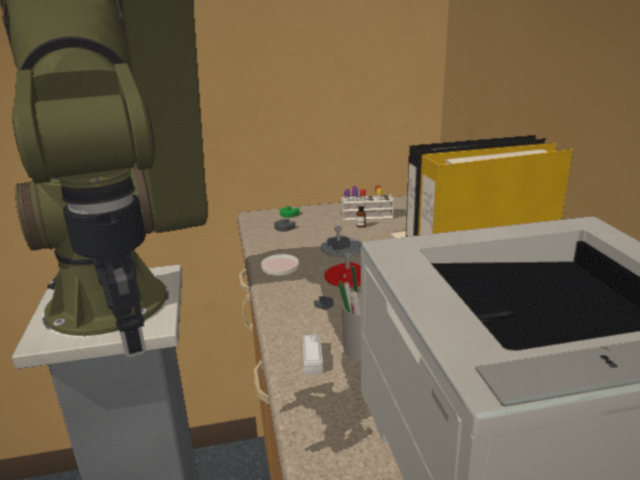

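Candidates for the weight in the top view are the green look-alike at (142,269), the dark large disc at (189,281) and the small dark one at (393,266). I choose the dark large one at (189,281). The grey carrier is at (270,221); the red one at (342,232) is not meant. The grey carrier's slot opens downward in the image, roughly toward world -x. Next I'll hover between the two so the wrist camera can measure them.

```bash
cat >> h.py <<'E'
from scipy.spatial.transform import Rotation as R
def Rt(yaw): # tool down, x axis at yaw
    c,s=np.cos(yaw),np.sin(yaw); return np.array([[c,s,0],[s,-c,0],[0,0,-1]])
def delta(pos,yaw,p0=None,y0=None):
    s=ctrl.read_state(); q=s["tool_rot"]; M=R.from_quat([q[1],q[2],q[3],q[0]]).as_matrix()
    if y0 is not None: M=Rt(y0)
    p=s["ee_pos"] if p0 is None else np.array(p0)
    d=M.T@(np.array(pos)-p)*100; r=R.from_matrix(M.T@Rt(yaw)).as_rotvec()
    print("t",round(s["t"],2),"tcp",s["ee_pos"].round(4),"yaw",round(np.arctan2(M[1,0],M[0,0]),4),"delta cm",d.round(2),"rot",r.round(4),"F",s["contact_force"].round(1))
E
python3 - <<'E'
from h import *
delta([.43,.12,.26],.2)
E
```

```text
t 0.9 tcp [ 0.1429 -0.5311  0.2313] yaw 0.2628 delta cm [ 44.64 -55.42  -2.87] rot [0.     0.     0.0628] F [ 0.8  0.8 -0.9]
```

Units first: shifts go in shares of 75 cm and turns go in shares of pi rad. So -55.4 cm is -0.7387, 44.6 cm is 0.5947, 0.063 rad is 0.0201.

Call:
step_arm --pt "0.85 0.5947 -0.7387 -0.0387 0 0 0.0201" --pt "0.85 0.5947 -0.7387 -0.0387 0 0 0.0201" --pt "0.85 0.5947 -0.7387 -0.0387 0 0 0.0201" --pt "0.85 0.5947 -0.7387 -0.0387 0 0 0.0201" --pt "0.85 0.5947 -0.7387 -0.0387 0 0 0.0201" --pt "0.85 0.5947 -0.7387 -0.0387 0 0 0.0201" --pt "0.85 0.5947 -0.7387 -0.0387 0 0 0.0201" --pt "0.85 0.5947 -0.7387 -0.0387 0 0 0.0201"

```text
t: 1.9
ee_pos: [0.3447, -0.072, 0.2522]
tool_rot: [0.0, 0.995, 0.1, 0.001]
contact_force: [0.2, -0.8, 0.2]
gripper_width: 0.0726
gripper_force: 0.0
```

```bash
python3 - <<'E'
from h import *
delta([.43,.12,.26],.2)
E
```

```text
t 1.9 tcp [ 0.3447 -0.072   0.2522] yaw 0.1995 delta cm [ 12.17 -17.13  -0.78] rot [ 0.0007 -0.0012 -0.0005] F [ 0.2 -0.8  0.2]
```

Call:
step_arm --pt "0.85 0.1067 -0.16 -0.0107 0 0 0" --pt "0.85 0.1067 -0.16 -0.0107 0 0 0" --pt "0.85 0.1067 -0.16 -0.0107 0 0 0" --pt "0.85 0.1067 -0.16 -0.0107 0 0 0" --pt "0.85 0.1067 -0.16 -0.0107 0 0 0"

```text
t: 2.52
ee_pos: [0.3986, 0.0589, 0.2596]
tool_rot: [0.0, 0.995, 0.099, -0.0]
contact_force: [0.3, -0.5, -0.7]
gripper_width: 0.0726
gripper_force: 0.0
```

```bash
cat >> h.py <<'E'
def wpx2w(u,v,z,i=None):
    """wrist pixel -> world point on plane at height z (equidistant fisheye)"""
    i=i or camera_info("wrist"); T=np.array(i["cam_to_world"])
    x,y=(np.array([u,v],float)-[i["cx"],i["cy"]])/[i["fx"],i["fy"]]; th=np.hypot(x,y)
    k=np.sin(th)/max(th,1e-9); r=T[:3,:3]@[x*k,-y*k,-np.cos(th)]
    return T[:3,3]+r*(z-T[2,3])/r[2]
def ww2px(P,i=None):
    i=i or camera_info("wrist"); c=np.linalg.inv(np.array(i["cam_to_world"]))@np.r_[P,1]
    n=np.hypot(c[0],c[1]); th=np.arctan2(n,-c[2]); return np.array([i["cx"]+i["fx"]*th*c[0]/n, i["cy"]-i["fy"]*th*c[1]/n])
E
python3 - <<'E'
from h import *
delta([.43,.12,.26],.2)
p,d=grab_frame("wrist"); cv2.imwrite("pics/w1.png",p); np.save("w1.npy",d)
i=camera_info("wrist"); print(i)
for n in ["carrier","weight","weight_mouth"]:
    for r in place_of("wrist",n)[:3]:
        P=w("wrist",r["xyz"]); print(n,round(r["conf"],2),P.round(3),ww2px(P).round())
E
```

```text
t 2.52 tcp [0.3986 0.0589 0.2596] yaw 0.1993 delta cm [ 4.28 -5.37 -0.04] rot [ 0.0001  0.0002 -0.0007] F [ 0.3 -0.5 -0.7]
{'fx': 371.64829954431775, 'fy': 371.64829954431775, 'cx': 313.40251152070834, 'cy': 239.91010554152697, 'cam_to_world': array([[ 0.1972907 ,  0.94130295,  0.27390718,  0.46775077],
       [-0.98034436,  0.18910725,  0.05624392,  0.07340349],
       [ 0.00114473, -0.27961976,  0.96011014,  0.40171475],
       [ 0.        ,  0.        ,  0.        ,  1.        ]])}
carrier 0.97 [ 0.535 -0.01  -0.002] [401.  92.]
carrier 0.8 [0.557 0.146 0.004] [263.  43.]
carrier 0.56 [ 0.435  0.316 -0.004] [108. 132.]
weight 0.93 [0.437 0.315 0.001] [107. 131.]
weight 0.66 [ 0.459  0.418 -0.001] [ 48. 107.]
weight 0.37 [0.459 0.335 0.01 ] [ 92. 111.]
weight_mouth 0.91 [0.482 0.442 0.007] [34. 90.]
weight_mouth 0.88 [0.458 0.334 0.011] [ 93. 112.]
```

View pics/w1.png

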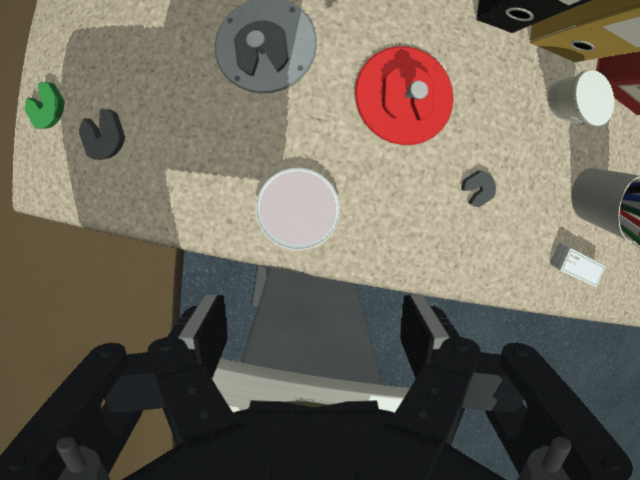

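The wrist view shows the weight at (102,134), the grey carrier at (265,45), and the petri dish at (298,208). I'll move closer to the carrier for a precise measurement.

In the tool's units: 12.8 cm is 0.1707, 6 cm is 0.08.

Call:
step_arm --pt "0.85 0.1707 -0.0613 0.08 0 0 0" --pt "0.85 0.1707 -0.0613 0.08 0 0 0" --pt "0.85 0.1707 -0.0613 0.08 0 0 0" --pt "0.85 0.1707 -0.0613 0.08 0 0 0" --pt "0.85 0.1707 -0.0613 0.08 0 0 0"

```text
t: 3.35
ee_pos: [0.5149, 0.1294, 0.2002]
tool_rot: [0.0, 0.995, 0.099, 0.0]
contact_force: [0.5, -0.8, 0.2]
gripper_width: 0.0723
gripper_force: 0.0
```

```bash
python3 - <<'E'
from h import *
delta([.5,.28,.2],.3)
i=camera_info("wrist");np.save("w2T.npy",np.array(i["cam_to_world"]))
p,d=grab_frame("wrist"); cv2.imwrite("pics/w2.png",p); np.save("w2.npy",d)
for n in ["carrier"]:
    for r in place_of("wrist",n)[:3]:
        P=w("wrist",r["xyz"]); print(n,round(r["conf"],2),P.round(4),ww2px(P).round())
u,v=ww2px([.56,.143,.01]).astype(int); print(u,v)
u0=max(u-90,0);v0=max(v-75,0);print(u0,v0)
cv2.imwrite("pics/v2.png",cv2.resize(p[v0:v0+150,u0:u0+180],None,fx=4,fy=4,interpolation=cv2.INTER_CUBIC))
E
```

```text
t 3.35 tcp [0.5149 0.1294 0.2002] yaw 0.1992 delta cm [  1.53 -15.06   0.02] rot [ 1.000e-04 -3.000e-04 -1.008e-01] F [ 0.5 -0.8  0.2]
carrier 0.67 [0.5563 0.1453 0.0012] [306. 164.]
carrier 0.66 [ 0.5323 -0.0132 -0.0044] [456. 222.]
carrier 0.16 [ 0.454  -0.125   0.0016] [520. 308.]
308 161
218 86
```

View pics/v2.png

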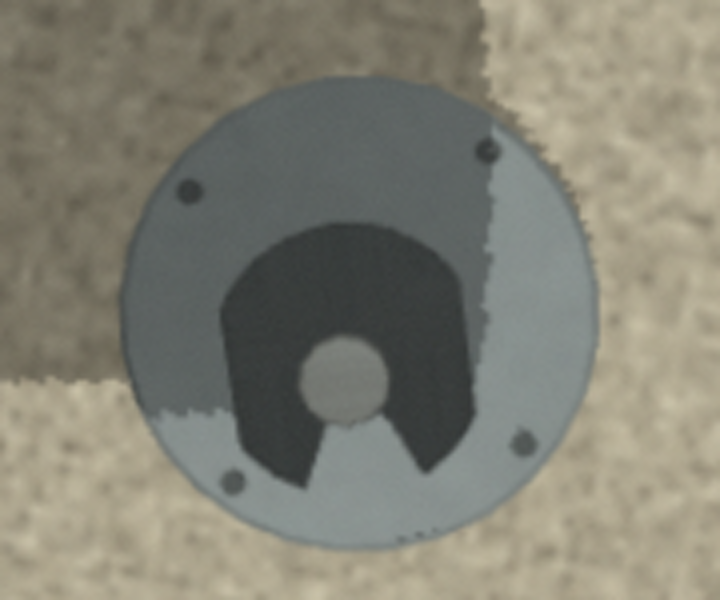

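```bash
python3 - <<'E'
from h import *
i=dict(camera_info("wrist")); i["cam_to_world"]=np.load("w2T.npy")
g=lambda x,y,z: wpx2w(x/4+218-.375,y/4+86-.375,z,i)[:2]
B=[g(*b,.008) for b in [(190,191),(487,150),(523,444),(233,482)]]
print("foot c",np.mean(B,0),"sides",[np.linalg.norm(B[k]-B[k-1]).round(4) for k in range(4)])
e=[B[0]-B[3],B[1]-B[2]]; print("bolt yaw",[np.arctan2(v[1],v[0]).round(4) for v in e], [np.arctan2(*( (v:=B[a]-B[b])*[-1,1]).tolist()) .__round__(4) for a,b in((0,1),(3,2))])
F=[g(*b,.024) for b in [(220,312),(240,444),(459,278),(476,412),(304,488),(427,473)]]
for a,b in((0,1),(2,3)): v=F[a]-F[b];print("flat yaw",np.arctan2(v[1],v[0]).round(4),np.linalg.norm(v).round(4))
v=F[4]-F[5];print("mouth yaw",np.arctan2(-v[0],v[1]).round(4),np.linalg.norm(v).round(4))
print("lower weight c by flats",np.mean(F[:4],0),"mouth mid",np.mean(F[4:],0))
k=g(344,381,.06);print("knob",k)
# foot outline by circle fit
p=cv2.imread("pics/w2.png")
pts=np.array([g(*q,.008) for q in [(122,300),(597,310),(360,549),(350,76)]])
print("outline",pts, (pts[0]+pts[1])/2,(pts[2]+pts[3])/2)
d=np.load("w2.npy");print("depth at knob/foot",d[181,304],d[120,304])
for P in ([*k,.06],[*np.mean(B,0),.008]):
    c=np.linalg.inv(i["cam_to_world"])@np.r_[P,1];print(-c[2])
E
```

```text
foot c [0.55621869 0.14391175] sides [np.float64(0.0672), np.float64(0.0667), np.float64(0.0673), np.float64(0.0669)]
bolt yaw [np.float64(0.3275), np.float64(0.3317)] [np.float64(0.3324), np.float64(0.3313)]
flat yaw 0.3309 0.0291
flat yaw 0.3333 0.0293
mouth yaw 0.3219 0.027
lower weight c by flats [0.54773846 0.14406333] mouth mid [0.52285168 0.13537643]
knob [0.54794814 0.14415109]
outline [[0.55014659 0.19710056]
 [0.56887222 0.09152277]
 [0.50369682 0.13301185]
 [0.609122   0.15628773]] [0.5595094  0.14431166] [0.55640941 0.14464979]
depth at knob/foot 0.2813792 0.3173518
0.28084418791539967
0.3285259818757996
```

In the tool's units: -13.6 cm is -0.1813, -0.1 rad is -0.0318.

Call:
step_arm --pt "0.85 0 -0.1813 0 0 0 -0.0318" --pt "0.85 0 -0.1813 0 0 0 -0.0318" --pt "0.85 0 -0.1813 0 0 0 -0.0318" --pt "0.85 0 -0.1813 0 0 0 -0.0318" --pt "0.85 0 -0.1813 0 0 0 -0.0318"

```text
t: 4.08
ee_pos: [0.4886, 0.262, 0.2]
tool_rot: [0.0, 0.989, 0.149, 0.0]
contact_force: [0.1, -0.3, -1.1]
gripper_width: 0.0728
gripper_force: 0.0
```

```bash
python3 - <<'E'
from h import *
delta([.435,.316,.12],.5)
i=camera_info("wrist");np.save("w3T.npy",np.array(i["cam_to_world"]))
p,d=grab_frame("wrist"); cv2.imwrite("pics/w3.png",p); np.save("w3.npy",d)
for n in ["weight"]:
    for r in place_of("wrist",n)[:3]:
        P=w("wrist",r["xyz"]); print(n,round(r["conf"],2),P.round(4),ww2px(P).round())
u,v=ww2px([.435,.316,.01]).astype(int); print(u,v)
u0=max(u-90,0);v0=max(v-75,0);print(u0,v0)
cv2.imwrite("pics/v3.png",cv2.resize(p[v0:v0+150,u0:u0+180],None,fx=4,fy=4,interpolation=cv2.INTER_CUBIC))
E
```

```text
t 4.08 tcp [0.4886 0.262  0.2   ] yaw 0.2984 delta cm [-3.54 -6.74  8.  ] rot [ 2.000e-04 -4.000e-04 -2.016e-01] F [ 0.1 -0.3 -1.1]
weight 0.78 [ 0.4595  0.4189 -0.0009] [154. 194.]
weight 0.77 [ 0.4342  0.3175 -0.0022] [244. 246.]
242 249
152 174
```

View pics/v3.png

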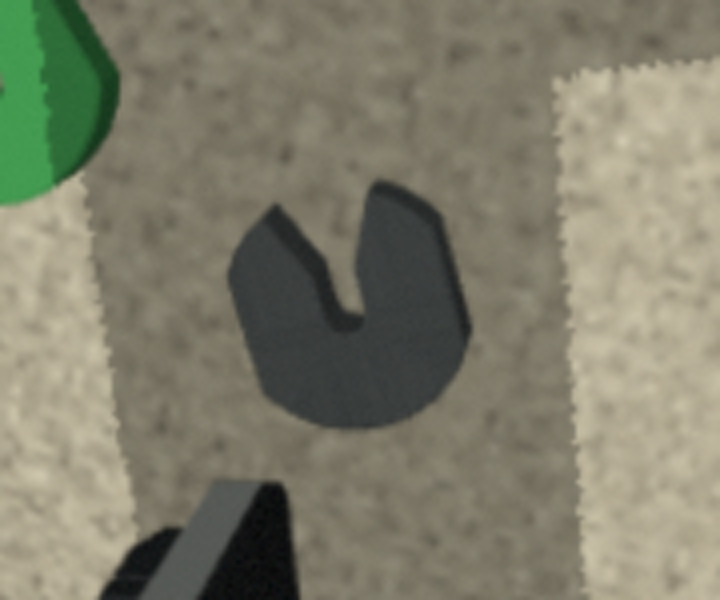

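The crop shows the plain dark disc with its slot opening up and slightly left: flats from (229,276) to (264,390) and from (434,220) to (464,338). The green look-alike sits at the left edge of the crop.

```bash
python3 - <<'E'
from h import *
i=dict(camera_info("wrist")); i["cam_to_world"]=np.load("w3T.npy")
g=lambda x,y,z: wpx2w(x/4+152-.375,y/4+174-.375,z,i)[:2]
F=[g(*b,.016) for b in [(229,276),(264,390),(434,220),(464,338),(270,208),(369,187)]]
for a,b in((0,1),(2,3)): v=F[a]-F[b];print("flat yaw",np.arctan2(v[1],v[0]).round(4),np.linalg.norm(v).round(4))
v=F[4]-F[5];print("mouth yaw",np.arctan2(-v[0],v[1]).round(4),np.linalg.norm(v).round(4))
c=np.mean(F[:4],0);m=np.mean(F[4:],0);print("c",c,"mouth",m,np.arctan2(*(m-c)[::-1]),np.linalg.norm(m-c), "width",np.linalg.norm((F[0]+F[1]-F[2]-F[3])/2))
# mask rim fit: bottom arc
for q in [(264,390),(300,418),(356,428),(410,414),(440,390),(464,338)]: print(np.linalg.norm(g(*q,.016)-c).round(4))
E
```

```text
flat yaw 0.5152 0.0293
flat yaw 0.5035 0.029
mouth yaw 0.4976 0.0242
c [0.43488264 0.3196396 ] mouth [0.45865412 0.33198482] 0.47899100855655635 0.02678595964703839 width 0.05129621357506391
0.0301
0.0311
0.0305
0.0301
0.0297
0.0287
```

```bash
python3 - <<'E'
from h import *
delta([.4345,.319,.05],.505)
E
```

```text
t 4.17 tcp [0.4887 0.2621 0.1999] yaw 0.2981 delta cm [-3.51 -7.03 14.98] rot [ 1.000e-04 -3.000e-04 -2.069e-01] F [-0.2 -0.9  0.3]
```

In the tool's units: 15 cm is 0.2, 13 cm is 0.1733, -0.207 rad is -0.0659.

Call:
step_arm --pt "0.85 -0.0467 -0.0933 0.1067 0 0 -0.0659" --pt "0.85 -0.0467 -0.0933 0.1067 0 0 -0.0659" --pt "0.85 -0.0467 -0.0933 0.1733 0 0 -0.0659" --pt "0.85 -0.0467 -0.0933 0.2 0 0 -0.0659" --pt "0.85 -0.0467 -0.0933 0.2 0 0 -0.0659" --pt "0.85 -0.0467 -0.0933 0.2 0 0 -0.0659"

```text
t: 4.92
ee_pos: [0.4349, 0.3198, 0.0508]
tool_rot: [-0.0, 0.968, 0.25, 0.001]
contact_force: [-0.3, -0.6, -0.4]
gripper_width: 0.0725
gripper_force: 0.0
```

```bash
python3 - <<'E'
from h import *
delta([.4345,.319,.002],.505)
p,d=grab_frame("wrist"); cv2.imwrite("pics/w4.png",p)
E
```

```text
t 4.92 tcp [0.4349 0.3198 0.0508] yaw 0.506 delta cm [-0.08  0.05  4.88] rot [-0.0001 -0.0016  0.001 ] F [-0.3 -0.6 -0.4]
```

View pics/w4.png

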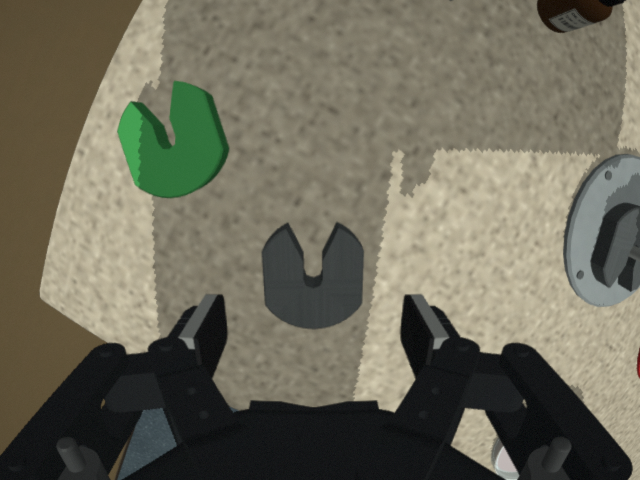

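The weight sits centred between the fingers (columns 225 to 403, weight centre 314) and square to them. I'll go down and grip.

In the tool's units: 4.9 cm is 0.0653, 3 cm is 0.04.

Call:
step_arm --pt "0.85 0 0 0.04 0 0 0" --pt "0.85 0 0 0.0653 0 0 0" --pt "0.85 0 0 0.0653 0 0 0" --pt "0.55 0 0 0.0653 0 0 0" --pt "0.4 0 0 0.0653 0 0 0" --pt "0.4 0 0 0.0653 0 0 0" --pt "0.4 0 0 0.0653 0 0 0" --pt "0.4 0 0 0.0653 0 0 0" --force 60

```text
t: 5.98
ee_pos: [0.4348, 0.3202, 0.0021]
tool_rot: [-0.0, 0.968, 0.251, 0.001]
contact_force: [-1.1, -1.0, 5.2]
gripper_width: 0.0505
gripper_force: 63.4
```

In the tool's units: -8 cm is -0.1067, -3 cm is -0.04.

Call:
step_arm --pt "0.4 0 0 -0.04 0 0 0" --pt "0.4 0 0 -0.1067 0 0 0" --pt "0.4 0 0 -0.1067 0 0 0" --pt "0.4 0 0 -0.1067 0 0 0"

```text
t: 6.48
ee_pos: [0.4338, 0.3197, 0.0802]
tool_rot: [0.0, 0.968, 0.251, -0.0]
contact_force: [-1.0, 0.8, -3.1]
gripper_width: 0.0502
gripper_force: 64.3
```

```bash
python3 - <<'E'
from h import *
delta([.4627,.1149,.082],.331)
print(ctrl.read_state()["gripper_width"])
E
```

```text
t 6.47 tcp [0.4338 0.3197 0.0802] yaw 0.5068 delta cm [-7.41 19.31 -0.17] rot [0.     0.0005 0.1758] F [-1.   0.8 -3.1]
0.05022436300668161
```

In the tool's units: 19.3 cm is 0.2573, -7.4 cm is -0.0987, 0.176 rad is 0.056.

Call:
step_arm --pt "0.4 -0.0987 0.2573 0 0 0 0.056" --pt "0.4 -0.0987 0.2573 0 0 0 0.056" --pt "0.4 -0.0987 0.2573 0 0 0 0.056" --pt "0.4 -0.0987 0.2573 0 0 0 0.056" --pt "0.4 -0.0987 0.2573 0 0 0 0.056" --pt "0.4 -0.0987 0.2573 0 0 0 0.056" --pt "0.4 -0.0987 0.2573 0 0 0 0.056" --pt "0.4 -0.0987 0.2573 0 0 0 0.056"

```text
t: 7.48
ee_pos: [0.4629, 0.1159, 0.0805]
tool_rot: [-0.0, 0.986, 0.165, -0.0]
contact_force: [-0.2, -0.2, -3.0]
gripper_width: 0.0503
gripper_force: 64.4
```

```bash
python3 - <<'E'
from h import *
delta([.4627,.1149,.033],.331)
p,d=grab_frame("wrist"); cv2.imwrite("pics/w5.png",p); np.save("w5T.npy",camera_info("wrist")["cam_to_world"])
E
```

```text
t 7.47 tcp [0.4629 0.1159 0.0805] yaw 0.3318 delta cm [-0.05  0.08  4.75] rot [-0.0001  0.0002  0.0008] F [-0.2 -0.2 -3. ]
```

View pics/w5.png

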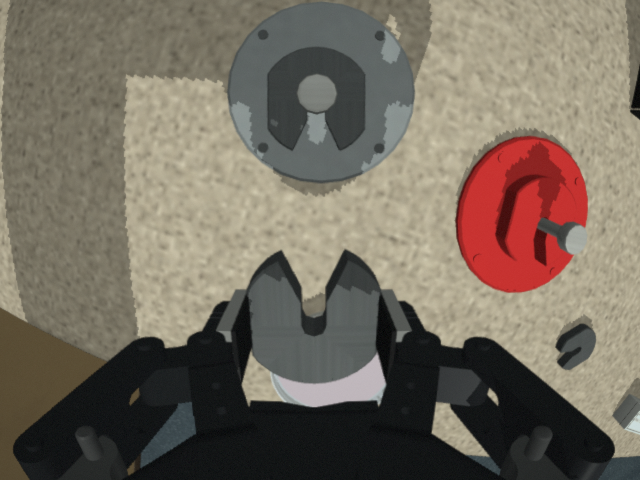

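```bash
python3 - <<'E'
from h import *
i=dict(camera_info("wrist")); i["cam_to_world"]=np.load("w5T.npy")
t=np.array([.4629,.1159,.0805]);M=Rt(.3318)
f=lambda u,v,z:((M.T@(wpx2w(u,v,z,i)-t))*1000).round(1)
print("knob",f(317,93,.06),"bolts",np.mean([f(*b,.008) for b in[(263,35),(379,36),(379,148),(263,148)]],0))
print("lower flats mid",f((267+365)/2,(75+122)/2,.024), "low mouth", f((291+343)/2,149,.024))
print("mouth",f(313.5,251,.0945),"closed end",f(314,334,.0945),"flats",f(249,320,.0945),f(378,320,.0945))
b=[f(*b,.008) for b in[(263,35),(379,36),(379,148),(263,148)]]; print(np.arctan2(*((b[0]+b[1]-b[2]-b[3])[[1,0]])))
E
```

```text
knob [89.   1.1 20.5] bolts [96.875  4.025 72.5  ]
lower flats mid [90.1  0.9 56.5] low mouth [63.   1.5 56.5]
mouth [ 29.2  -0.5 -14. ] closed end [ -5.5  -0.3 -14. ] flats [  0.6 -25.9 -14. ] [  0.5  24.9 -14. ]
-0.0007468258506973553
```

Knob lies at tool (89.0, 1.1) mm and the slot axis at y ≈ -0.4 mm, with no yaw error. I'll drop to 3 mm clearance over the lower weight and shift +1.5 mm in y.

In the tool's units: 5.15 cm is 0.0687, 5 cm is 0.0667.

Call:
step_arm --pt "0.4 0 0.002 0.04 0 0 0" --pt "0.4 0 0.002 0.0687 0 0 0" --pt "0.4 0 0.002 0.0687 0 0 0" --pt "0.4 0.0267 0.002 0.0687 0 0 0" --pt "0.4 0.0533 0.002 0.0687 0 0 0" --pt "0.4 0.0667 0.002 0.0687 0 0 0" --pt "0.4 0.0667 0.002 0.0687 0 0 0" --pt "0.4 0.0667 0.002 0.0687 0 0 0"

```text
t: 8.52
ee_pos: [0.5103, 0.1299, 0.0293]
tool_rot: [0.0, 0.986, 0.165, -0.0]
contact_force: [-0.8, -0.7, -2.6]
gripper_width: 0.0502
gripper_force: 64.4
```

```bash
cat >> h.py <<'E'
def look(name,z_top_from_tcp=.014):
    s=ctrl.read_state(); q=s["tool_rot"]; M=R.from_quat([q[1],q[2],q[3],q[0]]).as_matrix()
    p,_=grab_frame("wrist"); i=dict(camera_info("wrist")); cv2.imwrite("pics/%s.png"%name,p)
    stem=np.array([.5478,.1441,.06])
    print("t",s["t"],"tcp",s["ee_pos"].round(4),"yaw",np.arctan2(M[1,0],M[0,0]).round(4),"F tool",(M.T@s["contact_force"]).round(1),"stem est tool mm",((M.T@(stem-s["ee_pos"]))*1000).round(1),"w",s["gripper_width"])
E
python3 - <<'E'
from h import *
look("w6")
p=cv2.imread("pics/w6.png");cv2.imwrite("pics/v6.png",cv2.resize(p[170:350,200:430],None,fx=3,fy=3,interpolation=cv2.INTER_CUBIC))
E
```

```text
t 8.525 tcp [0.5103 0.1299 0.0293] yaw 0.3308 F tool [-1.   0.3  2.6] stem est tool mm [ 40.   -1.2 -30.8] w 0.05017290230773434
```

View pics/v6.png

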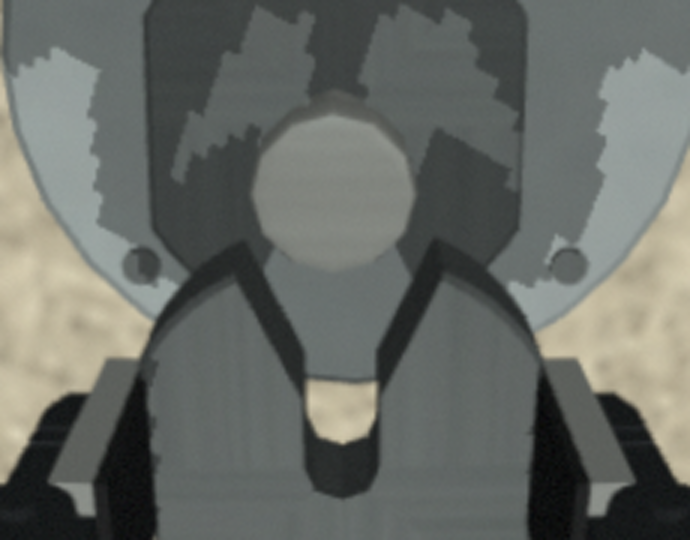

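Knob centre is at column 311, slot centre at 313.7, so I'll shift about -0.8 mm in y and advance into the flare.

Call:
step_arm --pt "0.4 0 -0.0011 0 0 0 0" --pt "0.4 0.0133 -0.0011 0 0 0 0" --pt "0.4 0.024 -0.0011 0 0 0 0" --pt "0.4 0.032 -0.0011 0 0 0 0" --pt "0.4 0.032 -0.0011 0 0 0 0" --pt "0.4 0.032 -0.0011 0 0 0 0"

```text
t: 9.32
ee_pos: [0.5331, 0.1386, 0.029]
tool_rot: [-0.0, 0.986, 0.165, -0.0]
contact_force: [-0.7, 1.0, -3.4]
gripper_width: 0.0502
gripper_force: 64.4
```

```bash
python3 - <<'E'
from h import *
look("w7")
p=cv2.imread("pics/w7.png");cv2.imwrite("pics/v7.png",cv2.resize(p[190:370,200:430],None,fx=3,fy=3,interpolation=cv2.INTER_CUBIC))
E
```

```text
t 9.325 tcp [0.5331 0.1386 0.029 ] yaw 0.3308 F tool [-0.3 -1.1  3.4] stem est tool mm [ 15.7  -0.5 -31. ] w 0.05016670643097505
```

View pics/v7.png

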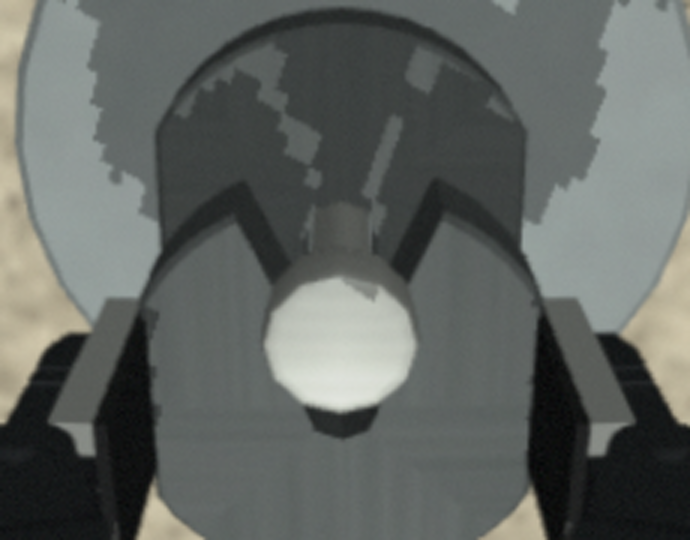

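Knob (341) and slot (342) are now in line, so I'll go on in carefully.

In the tool's units: 1.3 cm is 0.0173, 1.1 cm is 0.0147.

Call:
step_arm --pt "0.4 0.0053 0 0 0 0 0" --pt "0.4 0.0107 0 0 0 0 0" --pt "0.4 0.0147 0 0 0 0 0" --pt "0.4 0.0173 0 0 0 0 0" --pt "0.4 0.0173 0 0 0 0 0" --pt "0.4 0.0173 0 0 0 0 0"

```text
t: 10.12
ee_pos: [0.5455, 0.1428, 0.0291]
tool_rot: [-0.0, 0.986, 0.165, -0.0]
contact_force: [0.1, 0.4, -2.9]
gripper_width: 0.0504
gripper_force: 64.4
```

```bash
python3 - <<'E'
from h import *
look("w8")
E
```

```text
t 10.125 tcp [0.5455 0.1428 0.0291] yaw 0.3308 F tool [ 0.2 -0.3  2.9] stem est tool mm [  2.6  -0.5 -30.9] w 0.05043076720071004
```

In the tool's units: 0.25 cm is 0.0033, 0.2 cm is 0.0027.

Call:
step_arm --pt "0.4 0.0013 0 0 0 0 0" --pt "0.4 0.0027 0 0 0 0 0" --pt "0.4 0.0033 0 0 0 0 0" --pt "0.4 0.0033 0 0 0 0 0"

```text
t: 10.68
ee_pos: [0.548, 0.1436, 0.0292]
tool_rot: [0.0, 0.986, 0.165, 0.0]
contact_force: [-0.4, 0.9, -2.8]
gripper_width: 0.0497
gripper_force: 64.4
```

Call:
step_arm --pt "0.4 0.0007 0 0 0 0 0" --pt "0.4 0.0007 0 0 0 0 0"

```text
t: 10.92
ee_pos: [0.5485, 0.1438, 0.0292]
tool_rot: [-0.0, 0.986, 0.165, 0.0]
contact_force: [0.2, -0.2, -3.1]
gripper_width: 0.0503
gripper_force: 64.4
```

In the tool's units: 0.05 cm is 0.0007.

Call:
step_arm --pt "0.4 0.0007 0 0 0 0 0" --pt "0.4 0.0007 0 0 0 0 0"

```text
t: 11.18
ee_pos: [0.5489, 0.1439, 0.0291]
tool_rot: [0.0, 0.986, 0.165, -0.0]
contact_force: [0.0, -0.5, -1.9]
gripper_width: 0.0502
gripper_force: 64.4
```

In the tool's units: 0.04 cm is 0.0005.

Call:
step_arm --pt "0.4 0.0005 0 0 0 0 0" --pt "0.4 0.0005 0 0 0 0 0"

```text
t: 11.42
ee_pos: [0.5493, 0.1441, 0.0292]
tool_rot: [-0.0, 0.986, 0.165, 0.0]
contact_force: [-0.2, -0.4, -3.5]
gripper_width: 0.0504
gripper_force: 64.4
```

In the tool's units: 0.04 cm is 0.0005.

Call:
step_arm --pt "0.4 0.0005 0 0 0 0 0" --pt "0.4 0.0005 0 0 0 0 0"

```text
t: 11.68
ee_pos: [0.5497, 0.1442, 0.0291]
tool_rot: [0.0, 0.986, 0.165, 0.0]
contact_force: [-0.7, -0.6, -3.9]
gripper_width: 0.0504
gripper_force: 64.4
```

In the tool's units: 0.03 cm is 0.0004.

Call:
step_arm --pt "0.4 0.0004 0 0 0 0 0" --pt "0.4 0.0004 0 0 0 0 0"

```text
t: 11.92
ee_pos: [0.55, 0.1443, 0.0292]
tool_rot: [-0.0, 0.986, 0.165, 0.0]
contact_force: [-0.8, -0.5, -2.0]
gripper_width: 0.0504
gripper_force: 64.4
```

In the tool's units: 0.03 cm is 0.0004.

Call:
step_arm --pt "0.4 0.0004 0 0 0 0 0" --pt "0.4 0.0004 0 0 0 0 0"

```text
t: 12.18
ee_pos: [0.5502, 0.1444, 0.0291]
tool_rot: [0.0, 0.986, 0.165, -0.0]
contact_force: [-0.3, -0.2, -2.2]
gripper_width: 0.0504
gripper_force: 64.4
```

In the tool's units: 0.03 cm is 0.0004.

Call:
step_arm --pt "0.4 0.0004 0 0 0 0 0" --pt "0.4 0.0004 0 0 0 0 0"

```text
t: 12.42
ee_pos: [0.5504, 0.1445, 0.0291]
tool_rot: [0.0, 0.986, 0.165, -0.0]
contact_force: [-2.6, -1.2, -2.1]
gripper_width: 0.0504
gripper_force: 64.5
```

In the tool's units: 0.02 cm is 0.0003.

Call:
step_arm --pt "0.4 0.0003 0 0 0 0 0" --pt "0.4 0.0003 0 0 0 0 0"

```text
t: 12.68
ee_pos: [0.5505, 0.1445, 0.0291]
tool_rot: [0.0, 0.986, 0.165, -0.0]
contact_force: [-3.8, -1.8, -0.7]
gripper_width: 0.0501
gripper_force: 64.6
```

In the tool's units: 0.04 cm is 0.0005.

Call:
step_arm --pt "0.4 0.0005 0 0 0 0 0" --pt "0.4 0.0005 0 0 0 0 0"

```text
t: 12.92
ee_pos: [0.5506, 0.1446, 0.029]
tool_rot: [0.0, 0.986, 0.165, -0.001]
contact_force: [-6.7, -2.1, 0.5]
gripper_width: 0.0506
gripper_force: 64.8
```

In the tool's units: 0.04 cm is 0.0005.

Call:
step_arm --pt "0.4 0.0005 0 0 0 0 0" --pt "0.4 0.0005 0 0 0 0 0" --pt "0.4 0.0005 0 0 0 0 0"

```text
t: 13.3
ee_pos: [0.5508, 0.1446, 0.029]
tool_rot: [0.0, 0.986, 0.165, -0.001]
contact_force: [-9.6, -3.6, 1.6]
gripper_width: 0.0503
gripper_force: 64.9
```

That is 10.2 N against the stem. I'll hold it for a second.

Call:
step_arm --pt "0.4 0 0 0 0 0 0" --pt "0.4 0 0 0 0 0 0" --pt "0.4 0 0 0 0 0 0" --pt "0.4 0 0 0 0 0 0" --pt "0.4 0 0 0 0 0 0" --pt "0.4 0 0 0 0 0 0" --pt "0.4 0 0 0 0 0 0" --pt "0.4 0 0 0 0 0 0"

```text
t: 14.3
ee_pos: [0.5508, 0.1446, 0.029]
tool_rot: [0.0, 0.986, 0.165, -0.001]
contact_force: [-8.8, -3.2, 0.9]
gripper_width: 0.0503
gripper_force: 64.9
```

```bash
python3 - <<'E'
from h import *
look("w9")
E
```

```text
t 14.3 tcp [0.5508 0.1446 0.029 ] yaw 0.3308 F tool [-9.4  0.2 -0.8] stem est tool mm [ -3.   -0.5 -31. ] w 0.0503104960626972
```

Call:
step_arm --pt "0.4 -0.0013 0 0 0 0 0" --pt "0.4 -0.0027 0 0 0 0 0" --pt "0.4 -0.0029 0 0 0 0 0" --pt "0.4 -0.0029 0 0.0013 0 0 0" --pt "0.4 -0.0029 0 0.0027 0 0 0" --pt "0.4 -0.0029 0 0.0027 0 0 0" --pt "0.4 -0.0029 0 0.0027 0 0 0"

```text
t: 15.22
ee_pos: [0.5494, 0.1441, 0.0272]
tool_rot: [0.0, 0.986, 0.165, 0.0]
contact_force: [0.3, 1.0, -3.0]
gripper_width: 0.0503
gripper_force: 64.5
```

In the tool's units: 0.04 cm is 0.0005.

Call:
step_arm --pt "0.4 0 0 0.0005 0 0 0" --pt "0.4 0 0 0.0005 0 0 0"

```text
t: 15.48
ee_pos: [0.5494, 0.1441, 0.0267]
tool_rot: [0.0, 0.986, 0.165, -0.0]
contact_force: [0.1, 0.3, -3.5]
gripper_width: 0.0502
gripper_force: 64.5
```

In the tool's units: 0.04 cm is 0.0005.

Call:
step_arm --pt "0.4 0 0 0.0005 0 0 0" --pt "0.4 0 0 0.0005 0 0 0"

```text
t: 15.72
ee_pos: [0.5494, 0.1441, 0.0263]
tool_rot: [-0.0, 0.986, 0.165, -0.0]
contact_force: [-0.7, 0.2, -3.0]
gripper_width: 0.0503
gripper_force: 64.5
```

Call:
step_arm --pt "0.4 0 0 0.0005 0 0 0" --pt "0.4 0 0 0.0005 0 0 0"

```text
t: 15.98
ee_pos: [0.5494, 0.1441, 0.026]
tool_rot: [0.0, 0.986, 0.165, 0.0]
contact_force: [0.5, -0.1, -1.3]
gripper_width: 0.0502
gripper_force: 64.6
```

In the tool's units: 0.03 cm is 0.0004.

Call:
step_arm --pt "0.4 0 0 0.0004 0 0 0" --pt "0.4 0 0 0.0004 0 0 0"

```text
t: 16.23
ee_pos: [0.5495, 0.1441, 0.026]
tool_rot: [-0.0, 0.986, 0.165, 0.0]
contact_force: [-2.2, -0.1, 3.4]
gripper_width: 0.0501
gripper_force: 65.1
```

Seated on the lower weight. I'll ease the grip and open.

Call:
step_arm --pt "0.4 0 0 0 0 0 0" --pt "0.4 0 0 0 0 0 0" --pt "0.65 0 0 0 0 0 0" --pt "0.75 0 0 0 0 0 0" --pt "0.8 0 0 0 0 0 0" --pt "0.8 0 0 0 0 0 0" --force 20

```text
t: 16.98
ee_pos: [0.5494, 0.1441, 0.0256]
tool_rot: [-0.0, 0.986, 0.165, -0.0]
contact_force: [-1.1, 0.0, -0.3]
gripper_width: 0.0681
gripper_force: 0.0
```

Call:
step_arm --pt "0.8 0 0 -0.0267 0 0 0" --pt "0.8 0 0 -0.08 0 0 0" --pt "0.8 0 0 -0.1333 0 0 0" --pt "0.8 -0.04 0 -0.16 0 0 0" --pt "0.8 -0.04 0 -0.16 0 0 0" --pt "0.8 -0.04 0 -0.16 0 0 0"

```text
t: 17.73
ee_pos: [0.5212, 0.1344, 0.1453]
tool_rot: [0.0, 0.986, 0.165, -0.0]
contact_force: [-0.5, 0.5, -0.0]
gripper_width: 0.0678
gripper_force: 0.0
```

```bash
python3 - <<'E'
from h import *
look("w10")
np.save("w10T.npy",camera_info("wrist")["cam_to_world"])
u,v=ww2px([.5478,.1441,.04]).astype(int);p=cv2.imread("pics/w10.png");u0=max(u-90,0);v0=max(v-75,0);print(u0,v0)
cv2.imwrite("pics/v10.png",cv2.resize(p[v0:v0+150,u0:u0+180],None,fx=4,fy=4,interpolation=cv2.INTER_CUBIC))
E
```

```text
t 17.725 tcp [0.5212 0.1344 0.1453] yaw 0.3307 F tool [-0.3 -0.7  0. ] stem est tool mm [28.3 -0.5 85.3] w 0.06782158163820326
223 122
```

View pics/v10.png

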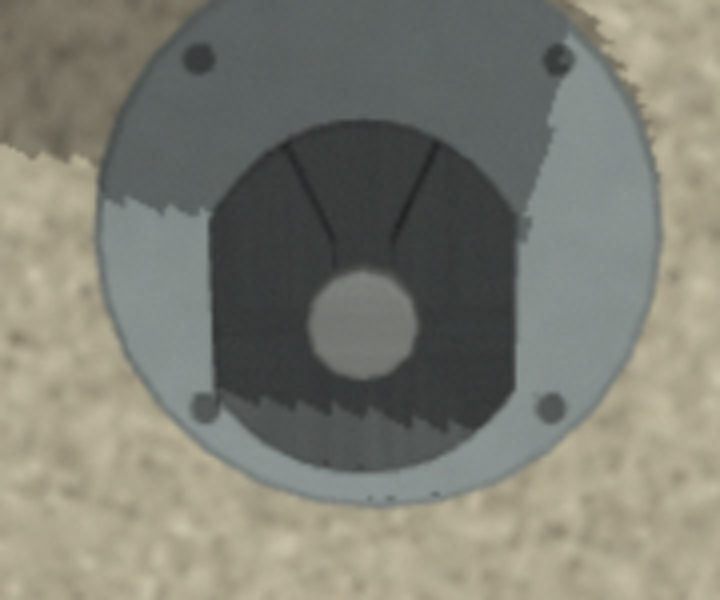

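The weight lies flat under the knob with its slot opening toward the foot's far side, opposite to the lower one. Flats' middle is at column 363.5 and the knob at 362. It was released about 1 mm back from stem contact, so it is centred in the 1 mm clearance.

```bash
python3 -c "
from rig import ctrl
print(ctrl.finish_job())"
```

```text
the job is handed in; nothing more can be done
None
```

The large weight is on the carrier stem, flat on the lower weight and under the knob, centred, with its slot facing the opposite way. It was pressed home at about 10 N for a second and released, and the job was handed in at about 18 s of the 72 s limit.

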